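# Push the hanger bin shut and shoot its bolt

## Task

The white tilt-out hanger bin on the ledge has been left hanging open and would swing out in the balcony draught. Push its front fully shut with the fingertips, without slamming it, and only then push the blue-knobbed bolt on its roof sideways, all the way home through the metal keeper on the bin's front. Only push, gently: do not pinch the knob, and leave the jug, the thimble and the sleeve board standing where they are.

Things in the scene. Friction and masses are not known exactly. Their poses are not given: they have to be found in the camera images.
- housing: fixed white bin housing, 160 deep (x) x 300 wide (y) x 190 mm high with a flat roof; position varies, turned up to 0.3 rad. Origin: middle of its front lower edge, on the ledge; x points from the front into the housing, y left along the front, z up. Two chrome bolt guides, 20 mm high, stand on the roof near the front edge at y = 32 to 116 mm
- bin (a joint): angle of the tilting front (rad): 0 = shut, upright and against the housing; up to 0.5 = top leaning out towards the robot. It turns about a level line along y at the foot of the front, 12 mm above the housing's origin. A dry stiff hinge (about 0.5 N m, some 3 to 5 N at the top edge): it stays where it is left
- bin_rim (a point): middle of the top edge of the tilting white front, on its outer face (towards the robot). The front is a flat panel 300 wide (150 to each side of this point), 12 thick, 198 mm from hinge line to top edge. Shut, its top edge stands 210 mm above the ledge, 20 mm above the roof, and its outer face 13 mm before the housing's origin. Stray hangers stand in the tray behind it
- keeper (a point): middle of the top of the steel keeper, a bridge 14 mm wide along the housing's y and 4 mm thick that reaches 30 mm back from the middle of the tilting front, at its top edge, and moves with it. Shut, its top is 217 mm above the ledge and the bolt passes under it
- bolt (a joint): travel of the steel bolt (m): 0 = drawn back, 0.045 = fully home through the keeper (its stop). It slides along the housing's -y direction (to the right, seen from the robot) on the roof, 17 mm behind the front edge; friction about 2.5 N, it stays where it is left
- knob: upright blue plastic knob of the bolt, 18 mm diameter on a thin steel stem, moving with the bolt. Origin on its axis at the bolt's centre line, 200 mm above the ledge, at housing x = 17 mm, y = 96 mm minus the bolt's travel; the blue part spans 12 to 46 mm above the origin (212 to 246 mm above the ledge), above the guides (top 210 mm)
- jug: bystander: red plastic measuring jug, 104 mm across the rim, 125 mm high, with a handle; stands beside the bin, on its -y side. Origin at the centre of its underside, z up
- thimble: bystander: stainless thimble, 20 mm across, 21 mm high, standing loose on the bin's roof towards the back. Origin at the centre of its underside, z up
- sleeve_board: bystander: folded aluminium sleeve board lying flat on the ledge, 450 long (x, from -200 to +250) x 100 wide x 46 mm high. Origin on its underside, z up

How it is judged:
By the outcome, as a careful person would: the job done as asked, in the order asked, and still so for the second after the job is handed in, with the robot touching nothing.
It also fails if it takes over 48 s, if anything falls off the work surface, if the arm or the gripper's body presses on something with over 40 N, if the wrist force passes 120 N, or if a joint passes its speed limit or range.

## Robot

A 7-joint arm with a two-finger parallel gripper is mounted at the origin on the work surface. World frame = base frame: x ahead of the robot, y to its left, z up, the work surface at z = 0. Lengths are in m, angles in rad, forces in N, time in s.
With the tool pointing down it reaches from about 0.35 to 0.9 m from the base axis. Payload 8.1 kg.
Tool frame: the origin (TCP) lies midway between the tips of the shut fingers; the grasp point (between the pads) lies 19 mm behind it (arm.hold_point_z is the z of the grasp point in the tool frame, in m); z points along the fingers, y is the line along which they close (so a half turn about z gives the same grasp; the last joint's range is limited). The gripper opens to 92 mm and grips with 3 to 60 N. Pads are 19 mm wide; open, the fingers measure 130 mm over their backs; the gripper's body (75 mm by 190 mm) begins 47 mm behind the grasp point.
Start: joints at [1.16, 0.434, 0.025, 1.573, -0.012, 1.134, -0.075], TCP at [0.189, -0.596, 0.227] pointing down, gripper open.
Joint ranges: [-2.62, 2.62], [-0.44, 2.09], [-1.27, 1.32], [0.08, 2.57], [-1.32, 4.46], [0.12, 2], [-2.74, 2.74]. Speed limits (rad/s): [2.22, 2.22, 3.01, 3.01, 3.14, 3.14, 3.14].

## Interface

Orientations are given as a rotation vector (axis times angle).
In Python, from cell import arm, get_image, camera_params, job gives the robot as it stands.
- The arm moves only by the tool send_rows, never from a script. Its argument "deltas" is a list of rows, each a list of 3 entries, a list of its own where there are three numbers: the shift along the world's x, y, z in m, then the turn, a rotation vector about the world's x, y, z in rad, then the finger opening in m, from 0 to 0.0918. In form: [[[tx, ty, tz], [ax, ay, az], gripper], ...]. A call has exactly 10 rows; each row shifts and turns the commanded pose from where the row before left it; what a row does not reach is not made up. A row lasts 1/10 s, in which the tool goes at most 50 mm and 8.59 degrees, less where a joint would pass 70% of its speed; a pose out of reach is approached as far as the arm can. A call with a gripper value outside its range is refused whole. The fingers move at their own pace and stop on an object; "force" is the grip in N (left out, the last holds). Time passes only in rows, so rows that do not move let the fingers close, or fill a call up. It gives the time, the measured TCP pose, the force and the opening at its end, in the units of the state.
- arm.observe(): the state, without advancing time (a new reading comes with each control period).
- get_image(name): name is "side" or "top" or "wrist"; returns the picture (480x640x3 uint8, red, green, blue); there is no depth.
- camera_params(name): a dict with "fov_y" (degrees; the focal length in pixels is half the picture's height over the tangent of half this angle, whatever the lens; pixels are square), "cx", "cy" (the principal point, pixels), "distortion" ([k1, k2, p1, p2, k3] as OpenCV has them; the pictures are not rectified), "rvec" (rotation vector, rad) and "tvec" (3), from world to camera coordinates, as OpenCV has them. Camera axes: x right, y down, z forward; pixel columns grow to the right and rows downward; lengths in m; the calibration is good to about 2 mm. A picture is of the moment at which its call begins: read the wrist's pose just before it. camera_params takes no time and is no camera call; for the wrist camera it gives the pose at the moment of the call.
- job.sign_off(): hands the job in, once; it reports no verdict.
The state is a dict: "clock": time; "joints": joint angles; "dq": joint speeds; "joint_efforts": joint torques, N m; "position": TCP position; "ee_rot": TCP orientation; "force": force on the tool from outside, world axes, zero at the start; "ft_torque": the same for the moment, N m; "width": opening from 0.0 (shut) to 1.0 (fully open).
Only numpy, scipy, OpenCV 4.12 (cv2) and the standard library are available. Lean on these libraries where they do the work, as an engineer would, in place of code of your own. Each camera call takes 0.05 s, during which the arm holds its last target. There are 200 camera calls.

## Working session

There is one attempt and no reset: what is moved stays moved. The work goes in short steps, Python scripts to look and compute and a tool call to move; the robot and the scene stay as the last step left them, time stands still between calls to the robot, and variables do not carry over. Pictures are saved under pics/ and viewed, on a budget of 10 in all, crops included, one or two more only if the job needs it, and the job is handed in when it is done.

Besides the shell and the picture viewer there is one more tool, called after "Emit:" as name([rows], argument=value, ...), one row to a line, values as JSON. send_rows: Moves the arm, as the interface text tells. Its arguments: {"type":"object","properties":{"deltas":{"type":"array","items":{"type":"array"}},"force":{"type":"number"}},"required":["deltas"]}

```bash
mkdir -p pics; ls; python3 - <<'E'
from cell import arm,get_image,camera_params
import cv2,numpy as np
a=get_image("side");b=get_image("top")
cv2.imwrite("pics/side0.png",a[:,:,::-1]);cv2.imwrite("pics/top0.png",b[:,:,::-1])
for n in("side","top"):print(n,camera_params(n))
s=arm.observe();print(s["clock"],s["position"],s["ee_rot"],s["width"])
E
```

```text
pics
side {'fov_y': 44.974015356999054, 'cx': 324.185418627158, 'cy': 244.53818083883073, 'distortion': array([0.05186333, 0.        , 0.        , 0.        , 0.        ]), 'rvec': array([ 2.34684315, -0.61975242,  0.2496039 ]), 'tvec': array([-0.50863732,  0.3810201 ,  0.97489011])}
top {'fov_y': 42.15518709764288, 'cx': 325.3601889547827, 'cy': 243.82415058201045, 'distortion': array([0.02695376, 0.        , 0.        , 0.        , 0.        ]), 'rvec': array([ 2.14625705, -2.11339972,  0.21918081]), 'tvec': array([0.04527688, 0.67115538, 1.42058136])}
0.1 [ 0.18913807 -0.59521314  0.22603307] [-3.10314322e+00 -4.81149437e-01  5.41947694e-04] 1.0007420197523917
```

View pics/side0.png

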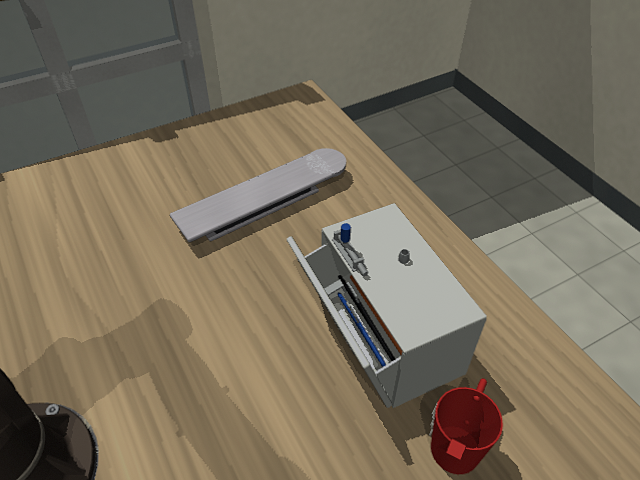

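View pics/top0.png

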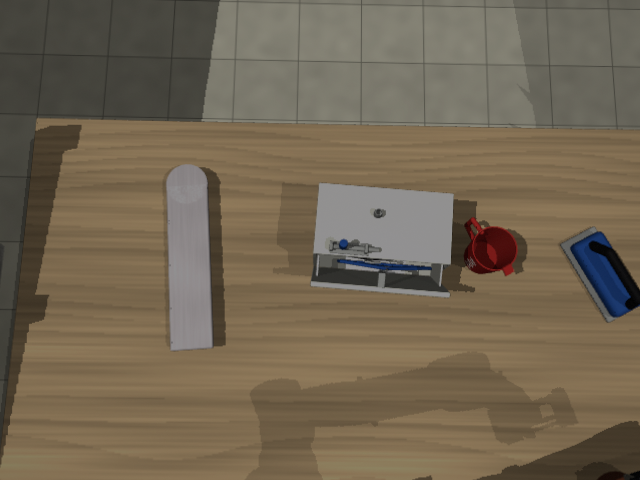

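The side view shows the roof corners near (322,228), (396,205), (486,318) and (400,352), with the front open. The top view shows the roof at (319,184), (453,194), (451,263) and (315,250), the rim running from (312,286) to (449,296), the knob at (344,244), the keeper at (381,280), the thimble at (379,213) and the jug at (490,250).

```bash
cat >h.py <<'E'
import numpy as np,cv2
from cell import camera_params
def ray(n,px):
    c=camera_params(n);f=240/np.tan(np.radians(c["fov_y"]/2))
    K=np.array([[f,0,c["cx"]],[0,f,c["cy"]],[0,0,1]])
    u=cv2.undistortPoints(np.array([[px]],float),K,c["distortion"])[0,0]
    R=cv2.Rodrigues(c["rvec"])[0]
    return -R.T@c["tvec"],R.T@np.array([u[0],u[1],1])
def onz(n,px,z):
    o,d=ray(n,px);return o+d*(z-o[2])/d[2]
def tri(p1,p2,n1="side",n2="top"):
    o1,d1=ray(n1,p1);o2,d2=ray(n2,p2)
    s=np.linalg.lstsq(np.c_[d1,-d2],o2-o1,rcond=None)[0]
    a,b=o1+s[0]*d1,o2+s[1]*d2
    return (a+b)/2,np.linalg.norm(a-b)
E
python3 - <<'E'
from h import *
np.set_printoptions(precision=4,suppress=True)
for n,d in {"top":dict(bl=(319,184),br=(453,194),fr=(451,263),fl=(315,250)),"side":dict(bl=(396,205),br=(486,318),fr=(400,353),fl=(322,228))}.items():
    P={k:onz(n,p,.19) for k,p in d.items()}
    print(n,P, [np.linalg.norm(P[a]-P[b]) for a,b in (("bl","br"),("bl","fl"),("br","fr"),("fl","fr"))])
print("rim",onz("top",(312,286),.2),onz("top",(449,296),.2))
for n in("top","side"):
    im=cv2.imread(f"pics/{n}0.png").astype(int);m=((im[:,:,0]>im[:,:,2]+50)&(im[:,:,0]>im[:,:,1]+40)).astype(np.uint8)
    _,_,st,ce=cv2.connectedComponentsWithStats(m)
    print(n,[(s.tolist(),c) for s,c in zip(st[1:],ce[1:]) if s[4]>20])
print("knob",onz("top",(344,244),.24),onz("side",(346,227),.246)," thimble",onz("top",(379,213),.2), "jug",onz("top",(491,250),.125))
print("rim L side/top tri",tri((290,238),(312,285)),"rimR",tri((366,364),(449,294)))
E
```

```text
top {'bl': array([0.7807, 0.0735, 0.19  ]), 'br': array([ 0.7633, -0.2235,  0.19  ]), 'fr': array([ 0.6085, -0.2154,  0.19  ]), 'fl': array([0.6321, 0.0799, 0.19  ])} [np.float64(0.29752342234306994), np.float64(0.14878048692623846), np.float64(0.15499797525626682), np.float64(0.2961801352595623)]
side {'bl': array([0.7861, 0.0694, 0.19  ]), 'br': array([ 0.7638, -0.224 ,  0.19  ]), 'fr': array([ 0.6018, -0.2094,  0.19  ]), 'fl': array([0.6288, 0.0864, 0.19  ])} [np.float64(0.29424569701856823), np.float64(0.1582460704513164), np.float64(0.16260209796990413), np.float64(0.2970273675114977)]
rim [0.5523 0.0849 0.2   ] [ 0.5356 -0.2071  0.2   ]
top [([575, 233, 55, 83, 1680], array([603.5268, 274.3292])), ([340, 240, 8, 7, 44], array([343.2045, 242.8864])), ([340, 260, 46, 9, 108], array([361.8796, 264.    ])), ([389, 268, 28, 2, 52], array([403.4231, 268.4615]))]
side [([341, 223, 10, 7, 49], array([345.4898, 226.4898])), ([338, 294, 19, 28, 70], array([345.6714, 304.8143])), ([359, 323, 26, 43, 156], array([372.2179, 345.6923]))]
knob [0.6369 0.0193 0.24  ] [0.6403 0.022  0.246 ]  thimble [ 0.7147 -0.0584  0.2   ] jug [ 0.6507 -0.3219  0.125 ]
rim L side/top tri (array([0.5569, 0.0841, 0.2018]), np.float64(0.0055733983918087515)) rimR (array([ 0.5393, -0.2063,  0.2044]), np.float64(0.00016560858577204153))
```

Emit:
send_rows([
  [[0,0,0.02],[0,0,-0.019],0.0],
  [[0.015,0.027,0.02],[0,0,-0.019],0.0],
  [[0.015,0.027,0.02],[0,0,-0.019],0.0],
  [[0.015,0.027,0.02],[0,0,-0.019],0.0],
  [[0.015,0.027,0.02],[0,0,-0.019],0.0],
  [[0.015,0.027,0.02],[0,0,-0.019],0.0],
  [[0.015,0.027,0.02],[0,0,-0.019],0.0],
  [[0.015,0.027,0.01],[0,0,-0.019],0.0],
  [[0.015,0.027,0.01],[0,0,-0.019],0.0],
  [[0.015,0.027,0.01],[0,0,-0.019],0.0],
])

```text
clock: 1.1
position: [0.3246, -0.3513, 0.397]
ee_rot: [-3.136, -0.184, 0.001]
force: [0.8, 0.2, -0.2]
width: 0.179
```

Emit:
send_rows([
  [[0.015,0.027,0],[0,0,-0.019],0.0],
  [[0.015,0.027,0],[0,0,-0.019],0.0],
  [[0.015,0.027,0],[0,0,-0.019],0.0],
  [[0.015,0.027,0],[0,0,-0.019],0.0],
  [[0.015,0.027,0],[0,0,-0.019],0.0],
  [[0.015,0.027,0],[0,0,-0.019],0.0],
  [[0.015,0.027,0],[0,0,-0.019],0.0],
  [[0.015,0.027,0],[0,0,-0.019],0.0],
  [[0.015,0.027,0],[0,0,-0.019],0.0],
  [[0.015,0.027,0],[0,0,-0.019],0.0],
])

```text
clock: 2.1
position: [0.4745, -0.0815, 0.3965]
ee_rot: [3.139, -0.115, -0.001]
force: [-0.1, -0.1, -0.4]
width: 0.006
```

```bash
python3 - <<'E'
from cell import arm,get_image,camera_params
import cv2,numpy as np
s=arm.observe();print(s["clock"],s["position"],s["ee_rot"],s["width"],s["force"])
c=camera_params("wrist");print(c, -cv2.Rodrigues(c["rvec"])[0].T@c["tvec"])
cv2.imwrite("pics/w1.png",get_image("wrist")[:,:,::-1])
im=cv2.imread("pics/top0.png")[170:310,300:470]
cv2.imwrite("pics/topc.png",cv2.resize(im,None,fx=4,fy=4,interpolation=cv2.INTER_CUBIC))
E
```

```text
2.1 [ 0.47454099 -0.08154261  0.39648888] [ 3.13940921e+00 -1.15032823e-01 -8.96182987e-04] 0.00608746428142009 [-0.07465782 -0.12266659 -0.36154955]
{'fov_y': 71.68465524112982, 'cx': 321.0620988176224, 'cy': 244.70485760058236, 'distortion': array([-0.0603226,  0.       ,  0.       ,  0.       ,  0.       ]), 'rvec': array([-1.99571519,  2.14970807,  0.3073605 ]), 'tvec': array([-0.04574794,  0.37730554,  0.68687737])} [ 0.5494824  -0.08705146  0.55384475]
```

View pics/w1.png

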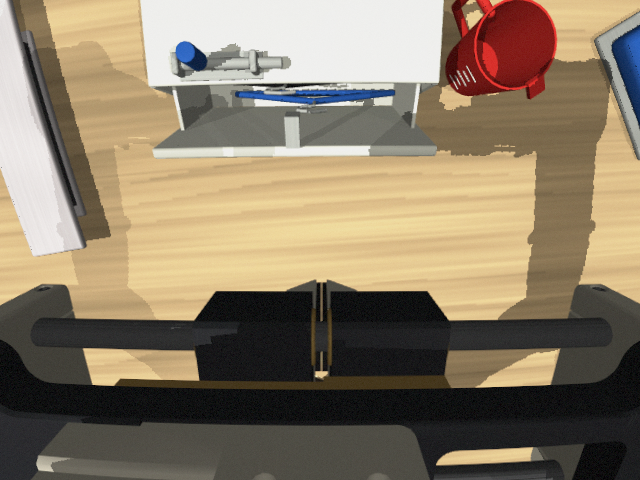

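The wrist view shows the knob at (188,54), the bolt tip at (290,62), the guides at (178..253,63), the keeper at (285–299, 110–148), the rim ends at (154,155) and (436,153), and the roof's front edge running from (148,83) to (443,83). The bolt tip may already overlap the keeper's path, so I'm measuring it.

```bash
python3 - <<'E'
from h import *
np.set_printoptions(precision=4,suppress=True)
fl,fr=onz("wrist",(148,83),.19),onz("wrist",(443,83),.19)
y=(fl-fr)[:2];print("front",fl,fr,np.linalg.norm(y));y/=np.linalg.norm(y)
x=np.array([y[1],-y[0]])
O=(fl+fr)[:2]/2
rl,rr=onz("wrist",(154,153),.2),onz("wrist",(436,149),.2)
print("rim",rl,rr,"yaw",np.arctan2(-y[0],y[1]),"O",O)
for k,p,z in (("tip",(290,62),.2),("knobtop",(184,50),.246),("knobbase",(195,62),.212),("guideL",(172,63),.205),("guideR",(260,63),.205),("keeperback",(285,112),.205),("keeperbackR",(299,112),.205),("rimL",(154,153),.2),("rimR",(436,149),.2)):
    q=onz("wrist",p,z);d=q[:2]-O;print(k,q,"housing",d@x,d@y)
E
```

```text
front [0.6311 0.0927 0.19  ] [ 0.6085 -0.209   0.19  ] 0.3024956999271198
rim [0.5606 0.0944 0.2   ] [ 0.5434 -0.1991  0.2   ] yaw -0.0749143400571264 O [ 0.6198 -0.0581]
tip [ 0.6354 -0.0561  0.2   ] housing 0.015447764891979654 0.0032292412834660764
knobtop [0.6419 0.0297 0.246 ] housing 0.01542284572173742 0.08927575444113767
knobbase [0.6403 0.0331 0.212 ] housing 0.013676011385822815 0.09247718783759147
guideL [0.6435 0.0582 0.205 ] housing 0.014951423095020629 0.1178262457700606
guideR [ 0.6356 -0.0276  0.205 ] housing 0.013523718465612405 0.03167803410748194
keeperback [ 0.589  -0.0474  0.205 ] housing -0.03150326457105975 0.008416536512083392
keeperbackR [ 0.588  -0.0612  0.205 ] housing -0.03149084564974578 -0.005443822409586406
rimL [0.5606 0.0944 0.2   ] housing -0.07042930976852185 0.1476902215082404
rimR [ 0.5434 -0.1991  0.2   ] housing -0.06561851633405291 -0.14625940447515473
```

View pics/topc.png

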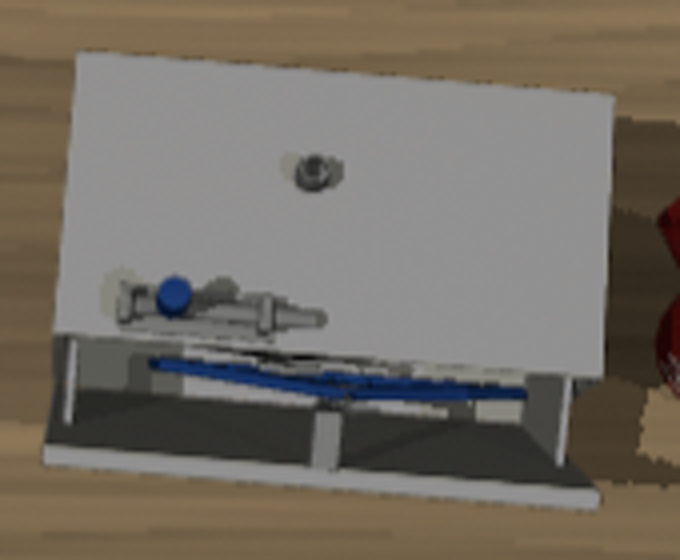

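```bash
python3 - <<'E'
from h import *
np.set_printoptions(precision=4,suppress=True)
im=cv2.imread("pics/w1.png");c=im[:170,130:450]
cv2.imwrite("pics/w1c.png",cv2.resize(c,None,fx=2.5,fy=2.5,interpolation=cv2.INTER_CUBIC))
i=im.astype(int)[:80,150:230];m=((i[:,:,0]>i[:,:,2]+40)&(i[:,:,0]>i[:,:,1]+25))
ys,xs=np.nonzero(m);print(xs.min()+150,xs.max()+150,ys.min(),ys.max())
# knob top disc centre: top cam crop (175,296)/4 ; top surface z=.246 ; tip of bolt crop (322,318)/4
f=lambda u,v:(300+u/4-.4,170+v/4-.4)
print("top knob",onz("top",f(175,293),.246),"tip",onz("top",f(325,318),.2),"gL",onz("top",f(119,300),.208),"gR",onz("top",f(282,315),.208))
y=np.array([.0725,.9974]);
g=onz("top",f(119,300),.208)[:2]@y-.116
for k,p,z in(("knob",(175,293),.246),("tip",(325,318),.2),("gR",(282,315),.208),("keepL",(314,467),.205),("keepR",(338,467),.205)):print(k,onz("top",f(*p),z)[:2]@y-g)
print(tri((184,50),f(175,293),"wrist","top"))
E
```

```text
175 206 41 69
top knob [0.6381 0.0209 0.246 ] tip [ 0.6347 -0.0622  0.2   ] gL [0.6411 0.0493 0.208 ] gR [ 0.6345 -0.0383  0.208 ]
knob 0.0875398112364972
tip 0.004365924314724427
gR 0.02821968959067108
keepL 0.00507800074141368
keepR -0.007642064353784929
(array([0.6345, 0.0218, 0.2683]), np.float64(0.0014509590115773247))
```

View pics/w1c.png

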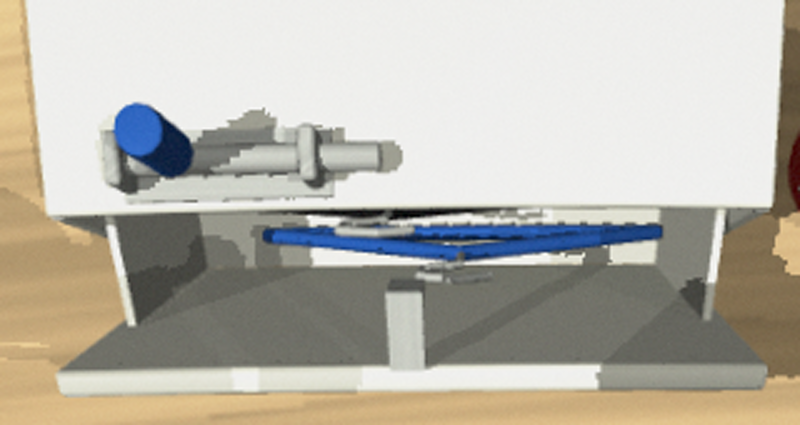

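The zoomed crop puts the bolt tip at x≈282, with its shadow beyond that. That is y≈11 mm, clear of the keeper. I'm going down in front of the panel now.

Emit:
send_rows([
  [[0,0.002,-0.02],[0,0,0],0.0],
  [[0,0.002,-0.025],[0,0,0],0.0],
  [[0,0.002,-0.025],[0,0,0],0.0],
  [[0,0.002,-0.025],[0,0,0],0.0],
  [[0,0.002,-0.025],[0,0,0],0.0],
  [[0,0.002,-0.025],[0,0,0],0.0],
  [[0,0.002,-0.025],[0,0,0],0.0],
  [[0,0.002,-0.02],[0,0,0],0.0],
  [[0,0,-0.015],[0,0,0],0.0],
  [[0,0,0],[0,0,0],0.0],
])

```text
clock: 3.15
position: [0.4727, -0.0668, 0.1898]
ee_rot: [-3.139, 0.113, 0.007]
force: [-0.5, -1.3, -0.1]
width: 0.003
```

Emit:
send_rows([
  [[0.008,0,0],[0,0,0],0.0],
  [[0.008,0,0],[0,0,0],0.0],
  [[0.008,0,0],[0,0,0],0.0],
  [[0.006,0,0],[0,0,0],0.0],
  [[0.006,0,0],[0,0,0],0.0],
  [[0.005,0,0],[0,0,0],0.0],
  [[0.005,0,0],[0,0,0],0.0],
  [[0.005,0,0],[0,0,0],0.0],
  [[0.005,0,0],[0,0,0],0.0],
  [[0.005,0,0],[0,0,0],0.0],
])

```text
clock: 4.15
position: [0.5349, -0.0667, 0.1916]
ee_rot: [3.139, -0.114, -0.003]
force: [-4.1, 0.8, 4.4]
width: 0.004
```

Emit:
send_rows([
  [[0.004,0,0],[0,0,0],0.0],
  [[0.004,0,0],[0,0,0],0.0],
  [[0.004,0,0],[0,0,0],0.0],
  [[0.004,0,0],[0,0,0],0.0],
  [[0.004,0,0],[0,0,0],0.0],
  [[0.004,-0.001,0],[0,0,0],0.0],
  [[0.004,-0.001,0],[0,0,0],0.0],
  [[0.004,0,0],[0,0,0],0.0],
  [[0.004,0,0],[0,0,0],0.0],
  [[0.003,0,0],[0,0,0],0.0],
])

```text
clock: 5.15
position: [0.5748, -0.0689, 0.1918]
ee_rot: [3.139, -0.114, 0.0]
force: [-3.0, 0.3, 2.7]
width: 0.004
```

Emit:
send_rows([
  [[0.002,0,0],[0,0,0],0.0],
  [[0.002,0,0],[0,0,0],0.0],
  [[0.002,0,0],[0,0,0],0.0],
  [[0.001,0,0],[0,0,0],0.0],
  [[0.001,0,0],[0,0,0],0.0],
  [[0.001,0,0],[0,0,0],0.0],
  [[0.001,0,0],[0,0,0],0.0],
  [[0.001,0,0],[0,0,0],0.0],
  [[0.001,0,0],[0,0,0],0.0],
  [[0.001,0,0],[0,0,0],0.0],
])

```text
clock: 6.15
position: [0.5874, -0.0687, 0.1918]
ee_rot: [3.14, -0.114, 0.0]
force: [-2.4, -1.1, 2.3]
width: 0.005
```

Emit:
send_rows([
  [[0.001,0,0],[0,0,0],0.0],
  [[0.001,0,0],[0,0,0],0.0],
  [[0.001,0,0],[0,0,0],0.0],
  [[0.001,0,0],[0,0,0],0.0],
  [[0.001,0,0],[0,0,0],0.0],
  [[0.001,0,0],[0,0,0],0.0],
  [[0,0,0],[0,0,0],0.0],
  [[0,0,0],[0,0,0],0.0],
  [[0,0,0],[0,0,0],0.0],
  [[0,0,0],[0,0,0],0.0],
])

```text
clock: 7.15
position: [0.5926, -0.0686, 0.1916]
ee_rot: [3.139, -0.113, -0.002]
force: [-5.0, -0.5, 2.6]
width: 0.004
```

Emit:
send_rows([
  [[0.001,0,0],[0,0,0],0.0],
  [[0.001,0,0],[0,0,0],0.0],
  [[0.001,0,0],[0,0,0],0.0],
  [[0.001,0,0],[0,0,0],0.0],
  [[0,0,0],[0,0,0],0.0],
  [[0,0,0],[0,0,0],0.0],
  [[0,0,0],[0,0,0],0.0],
  [[0,0,0],[0,0,0],0.0],
  [[0,0,0],[0,0,0],0.0],
  [[0,0,0],[0,0,0],0.0],
])

```text
clock: 8.15
position: [0.5927, -0.0686, 0.1916]
ee_rot: [3.138, -0.113, -0.014]
force: [-21.7, -0.6, 16.5]
width: 0.003
```

Emit:
send_rows([
  [[-0.004,0,0],[0,0,0],0.0],
  [[-0.005,0,0],[0,0,0],0.0],
  [[-0.01,0,0],[0,0,0],0.0],
  [[-0.02,0,0.01],[0,0,0],0.0],
  [[-0.02,0,0.02],[0,0,0],0.0],
  [[-0.02,0,0.03],[0,0,0],0.0],
  [[-0.01,0,0.03],[0,0,0],0.0],
  [[0,0.01,0.03],[0,0,0],0.0],
  [[0,0.01,0.03],[0,0,0],0.0],
  [[0,0,0.01],[0,0,0],0.0],
])

```text
clock: 9.15
position: [0.5093, -0.0469, 0.3551]
ee_rot: [-3.139, 0.11, -0.009]
force: [0.4, -0.2, 0.0]
width: 0.003
```

```bash
python3 - <<'E'
from h import *
from cell import arm,get_image
np.save("/tmp/x.npy",0)
im=get_image("wrist")[:,:,::-1];cv2.imwrite("pics/w2.png",im)
import json;c=camera_params("wrist");json.dump({k:np.array(v).tolist() for k,v in c.items()},open("/tmp/w2.json","w"))
print(arm.observe()["position"])
cv2.imwrite("pics/w2c.png",cv2.resize(im[:300,100:500],None,fx=2,fy=2,interpolation=cv2.INTER_CUBIC))
E
```

```text
[ 0.5094138  -0.04783056  0.35506908]
```

View pics/w2c.png

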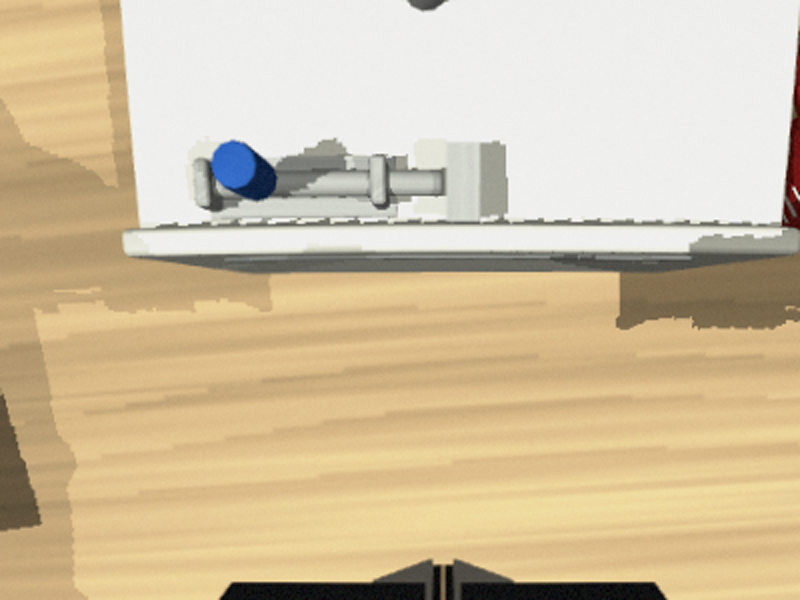

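The front now looks shut. The panel's top strip runs parallel and flush at crop y 228–253, and the keeper at (447–507, 142–218) sits just beyond the bolt tip at (444,182). The knob's top is at crop (234,164).

```bash
python3 - <<'E'
from h import *
np.set_printoptions(precision=4,suppress=True)
f=lambda u,v:(100+u/2,v/2)
x=np.array([.9972,-.0749]);y=np.array([.0749,.9972])
E=lambda p,z:(lambda q:(q,q[:2]@x,q[:2]@y))(onz("wrist",f(*p),z))
for k,p,z in(("outL",(123,253),.21),("outR",(798,253),.21),("inL",(123,229),.21),("inR",(785,226),.21),("knobtop",(234,164),.246),("tip",(444,182),.2),("kL",(447,180),.217),("kR",(482,180),.217),("gL",(196,183),.208),("gR",(388,182),.208)):print(k,E(p,z))
E
```

```text
outL (array([0.6152, 0.0854, 0.21  ]), np.float64(0.6070726117639328), np.float64(0.13119669267927345))
outR (array([ 0.5941, -0.211 ,  0.21  ]), np.float64(0.6082818151830248), np.float64(-0.1658670105146675))
inL (array([0.6251, 0.0835, 0.21  ]), np.float64(0.6171121932958984), np.float64(0.13012951155594027))
inR (array([ 0.6058, -0.2045,  0.21  ]), np.float64(0.6194219083837755), np.float64(-0.15859187799783228))
knobtop (array([0.6392, 0.0209, 0.246 ]), np.float64(0.635875833087249), np.float64(0.06875607080910615))
tip (array([ 0.634 , -0.0574,  0.2   ]), np.float64(0.6365349276480596), np.float64(-0.00977017078534153))
kL (array([ 0.6319, -0.0585,  0.217 ]), np.float64(0.6345590647281323), np.float64(-0.010982869138658688))
kR (array([ 0.6309, -0.0729,  0.217 ]), np.float64(0.6346256637035592), np.float64(-0.025463556787827475))
gL (array([0.6411, 0.049 , 0.208 ]), np.float64(0.6356313962862242), np.float64(0.09691343152782382))
gR (array([ 0.6345, -0.0335,  0.208 ]), np.float64(0.635222251700137), np.float64(0.014135804892521107))
```

Emit:
send_rows([
  [[0.0135,0.013,0],[0,0,0],0.0],
  [[0.0135,0.013,0],[0,0,0],0.0],
  [[0.0135,0.013,0],[0,0,0],0.0],
  [[0.0135,0.013,0],[0,0,0],0.0],
  [[0.0135,0.013,0],[0,0,0],0.0],
  [[0.0135,0.013,0],[0,0,0],0.0],
  [[0.0135,0.013,0],[0,0,0],0.0],
  [[0.0135,0.013,0],[0,0,0],0.0],
  [[0.0135,0.013,0],[0,0,0],0.0],
  [[0.0135,0.013,0],[0,0,0],0.0],
])

```text
clock: 10.2
position: [0.6436, 0.0811, 0.3499]
ee_rot: [3.139, -0.114, -0.003]
force: [0.0, 0.0, 0.5]
width: 0.002
```

Emit:
send_rows([
  [[0,0,-0.015],[0,0,0],0.0],
  [[0,0,-0.015],[0,0,0],0.0],
  [[0,0,-0.015],[0,0,0],0.0],
  [[0,0,-0.015],[0,0,0],0.0],
  [[0,0,-0.015],[0,0,0],0.0],
  [[0,0,-0.015],[0,0,0],0.0],
  [[0,0,-0.015],[0,0,0],0.0],
  [[0,0,-0.015],[0,0,0],0.0],
  [[0,0,-0.01],[0,0,0],0.0],
  [[0,0,0],[0,0,0],0.0],
])

```text
clock: 11.2
position: [0.6422, 0.0805, 0.2192]
ee_rot: [3.138, -0.114, -0.006]
force: [0.0, -0.2, -0.2]
width: 0.006
```

```bash
python3 - <<'E'
from cell import arm,get_image
import cv2
s=arm.observe();print(s["position"],s["ee_rot"],s["force"])
im=get_image("wrist")[:,:,::-1];cv2.imwrite("pics/w3.png",im)
E
```

```text
[0.64215602 0.08052889 0.21922745] [ 3.13843625 -0.11385063 -0.00578666] [ 0.00107491 -0.17171617 -0.24910284]
```

View pics/w3.png

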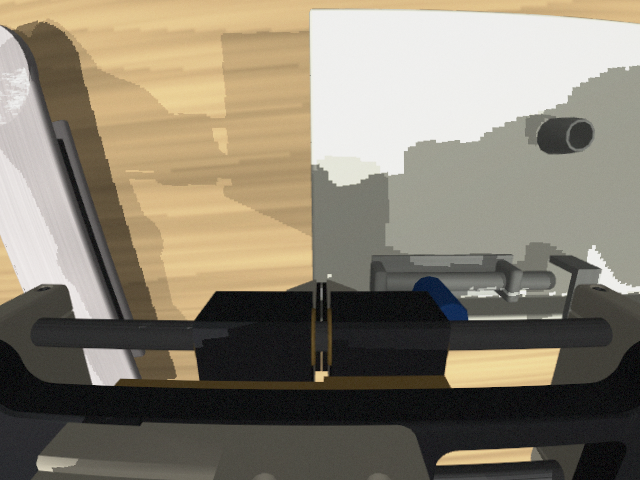

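The wrist view shows the fingertips at about (320,285), left of the knob at (440,298). The keeper is at (575,265), the bolt tip at (553,281) and the thimble at (570,135). I'm pushing towards −y now.

Emit:
send_rows([
  [[0,-0.003,0.003],[0,0,0],0.0],
  [[0,-0.004,0],[0,0,0],0.0],
  [[-0.0005,-0.004,0],[0,0,0],0.0],
  [[-0.0005,-0.004,0],[0,0,0],0.0],
  [[-0.0005,-0.004,0],[0,0,0],0.0],
  [[0,-0.004,0],[0,0,0],0.0],
  [[0,-0.003,0],[0,0,0],0.0],
  [[-0.0005,-0.003,0],[0,0,0],0.0],
  [[0,-0.003,0],[0,0,0],0.0],
  [[0,-0.003,0],[0,0,0],0.0],
])

```text
clock: 12.25
position: [0.6412, 0.047, 0.2248]
ee_rot: [-3.139, 0.113, 0.0]
force: [-1.9, 3.0, -0.3]
width: 0.006
```

Emit:
send_rows([
  [[0,-0.003,0],[0,0,0],0.0],
  [[0,-0.003,0],[0,0,0],0.0],
  [[-0.0005,-0.003,0],[0,0,0],0.0],
  [[0,-0.003,0],[0,0,0],0.0],
  [[0,-0.003,0],[0,0,0],0.0],
  [[0,-0.003,0],[0,0,0],0.0],
  [[-0.0005,-0.003,0],[0,0,0],0.0],
  [[0,-0.003,0],[0,0,0],0.0],
  [[0,-0.003,0],[0,0,0],0.0],
  [[-0.0005,-0.003,0],[0,0,0],0.0],
])

```text
clock: 13.25
position: [0.6399, 0.0161, 0.2247]
ee_rot: [-3.14, 0.114, -0.0]
force: [0.7, 1.6, -0.1]
width: 0.007
```

Emit:
send_rows([
  [[0,-0.001,0],[0,0,0],0.0],
  [[0,-0.001,0],[0,0,0],0.0],
  [[0,-0.001,0],[0,0,0],0.0],
  [[0,-0.001,0],[0,0,0],0.0],
  [[0,-0.001,0],[0,0,0],0.0],
  [[0,-0.001,0],[0,0,0],0.0],
  [[0,-0.001,0],[0,0,0],0.0],
  [[0,-0.001,0],[0,0,0],0.0],
  [[0,0,0],[0,0,0],0.0],
  [[0,0,0],[0,0,0],0.0],
])

```text
clock: 14.25
position: [0.6398, 0.0123, 0.2249]
ee_rot: [-3.135, 0.108, -0.0]
force: [-0.2, 11.9, -0.9]
width: 0.002
```

Emit:
send_rows([
  [[0,-0.001,0],[0,0,0],0.0],
  [[0,-0.001,0],[0,0,0],0.0],
  [[0,-0.001,0],[0,0,0],0.0],
  [[0,0,0],[0,0,0],0.0],
  [[0,0,0],[0,0,0],0.0],
  [[0,0,0],[0,0,0],0.0],
  [[0,0,0],[0,0,0],0.0],
  [[0,0,0],[0,0,0],0.0],
  [[0,0,0],[0,0,0],0.0],
  [[0,0,0],[0,0,0],0.0],
])

```text
clock: 15.25
position: [0.6398, 0.0119, 0.2251]
ee_rot: [-3.133, 0.105, -0.001]
force: [0.6, 17.1, -0.7]
width: 0.006
```

Emit:
send_rows([
  [[0,0.007,0],[0,0,0],0.0],
  [[0,0.005,0],[0,0,0],0.0],
  [[0,0.01,0],[0,0,0],0.0],
  [[0,0.015,0],[0,0,0],0.0],
  [[0,0.01,0.02],[0,0,0],0.0],
  [[-0.01,0,0.03],[0,0,0],0.0],
  [[-0.03,-0.01,0.03],[0,0,0],0.0],
  [[-0.035,-0.025,0.03],[0,0,0],0.0],
  [[-0.035,-0.025,0.02],[0,0,0],0.0],
  [[-0.02,-0.02,0],[0,0,0],0.0],
])

```text
clock: 16.25
position: [0.5106, -0.0266, 0.3567]
ee_rot: [3.139, -0.113, 0.008]
force: [0.2, -0.4, 0.5]
width: 0.008
```

```bash
python3 - <<'E'
from h import *
from cell import arm,get_image
np.set_printoptions(precision=4,suppress=True)
im=get_image("wrist")[:,:,::-1];cv2.imwrite("pics/w4.png",im)
s=arm.observe();print(s["position"],s["force"])
cv2.imwrite("pics/w4c.png",cv2.resize(im[:300,100:500],None,fx=2,fy=2,interpolation=cv2.INTER_CUBIC))
E
```

```text
[ 0.5083 -0.0305  0.3555] [-1.4676 -2.6648 -2.0307]
```

View pics/w4c.png

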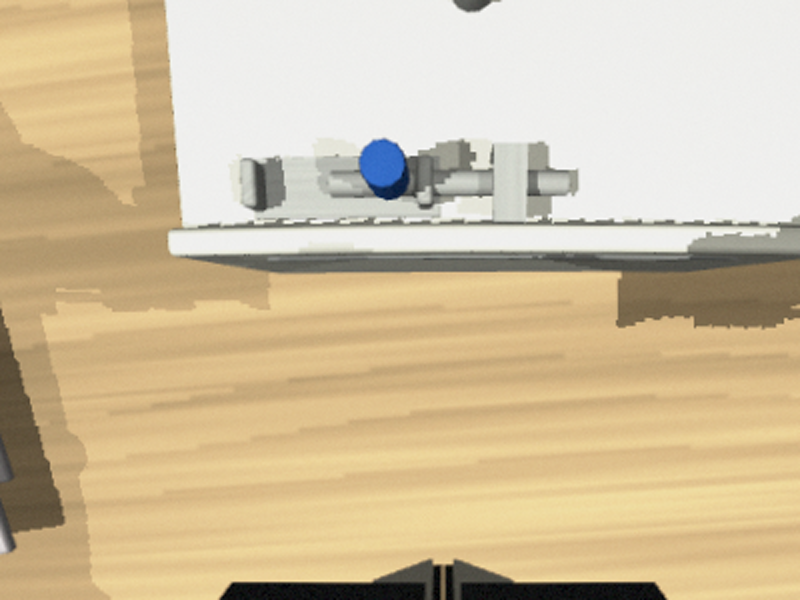

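The bolt now passes under the keeper, with its tip at crop (573,182) and the knob at (383,160). The front is still flush. Here's a numeric check of the travel.

```bash
python3 - <<'E'
from h import *
from cell import get_image
y=np.array([.0749,.9972]);x=np.array([.9972,-.0749])
for k,p,z in(("knob",(383,160),.246),("tip",(573,182),.2),("gL",(242,183),.208),("gR",(434,182),.208),("kL",(494,180),.217),("kR",(528,180),.217),("rim",(400,254),.21)):
    q=onz("wrist",(100+p[0]/2,p[1]/2),z)[:2];print(k,(q@x).round(4),(q@y+.018).round(4))
a=get_image("top")[:,:,::-1].astype(int);b=cv2.imread("pics/top0.png").astype(int)
for n,(r0,r1,c0,c1) in dict(jug=(215,280,464,516),thimble=(205,220,370,388),board=(160,352,163,214)).items():print(n,np.abs(a-b)[r0:r1,c0:c1].mean(), np.percentile(np.abs(a-b)[r0:r1,c0:c1],95))
E
```

```text
knob 0.6341 0.0471
tip 0.6338 -0.0324
gL 0.6328 0.1109
gR 0.6324 0.0286
kL 0.6317 0.0036
kR 0.6318 -0.0105
rim 0.6028 0.0434
jug 12.708382642998028 41.0
thimble 13.839506172839506 17.0
board 12.6067878540305 17.0
```

```bash
python3 - <<'E'
from cell import get_image,job,arm
import cv2,numpy as np
for n in("top","side"):
    for i in (cv2.imread(f"pics/{n}0.png"),get_image(n)[:,:,::-1]):
        i=i.astype(int);i=i.copy();i[:,:400]=0
        m=(i[:,:,2]>i[:,:,1]+50);ys,xs=np.nonzero(m);print(n,len(xs),[np.percentile(v,q) for v in(xs,ys) for q in(3,50,97)])
s=arm.observe();print(s["clock"],s["force"])
E
```

```text
top 1378 [np.float64(471.0), np.float64(497.0), np.float64(514.0), np.float64(223.0), np.float64(246.0), np.float64(270.0)]
top 1329 [np.float64(469.0), np.float64(489.0), np.float64(512.0), np.float64(223.0), np.float64(244.0), np.float64(270.0)]
side 4145 [np.float64(437.0), np.float64(466.0), np.float64(497.0), np.float64(389.0), np.float64(424.0), np.float64(468.0)]
side 4318 [np.float64(440.0), np.float64(466.0), np.float64(497.0), np.float64(389.0), np.float64(425.0), np.float64(468.0)]
16.45 [0.12699278 0.58013019 0.57904301]
```

The jug hasn't moved; the small differences come from shadows and noise. The arm is clear and touching nothing, so I'm handing in.

```bash
python3 -c "
from cell import job;print(job.sign_off())"
```

```text
the job is handed in; nothing more can be done
None
```

The bin's front is shut and the bolt is home through the keeper, and I handed the job in at about 16.5 s. I pushed the front shut at its top edge with the closed fingertips, slowing to about 10 mm/s at the end. It met its stop at about 22 N in the push direction, about 27 N in all. Only then did I push the blue knob sideways to its stop, at about 17 N, and draw the arm clear.

**Last checks:**
- **Front:** it stands flush, with its outer face about 31 mm in front of the bolt line (30 mm nominal).
- **Bolt:** it runs under the keeper. The knob reads about 51 mm along the front once corrected against the guides, and fully home is 51 mm. Uncorrected it read 47 mm.
- **Bolt at the start:** the knob read about 87 mm instead of 96 mm, so the bolt may have been about 9 mm out already. Its tip was clear of the keeper when the front closed.
- **Jug:** the side view shows it in place. In the top view its median shifted by 8 pixels while its outline moved only 2, which I put down to shadow and noise.
- **Thimble and sleeve board:** I checked these only by comparing the top views. The differences were fairly even, and I put them down to lighting, but I did not measure their positions separately.

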